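# Lock the cup lids into the lid tray

### The job

Using fingertips only, push the stack of white cup lids along the little wooden tray until it rests against the tray's end wall. Then push the upright sliding stop along its rails after it until it clicks into its notch: you feel the resistance rise and then give way, and there you stop, before the stop squeezes the lids. Pick nothing up, leave the stamp, the coffee tamper and the reusable cup where they stand, and back off clear.

Things in the scene. Friction and masses are not known exactly. Their poses are not given: they have to be found in the camera images.
- tray: Wooden lid tray fixed to the counter, 300 x 100 mm, origin at the centre of its underside; x points along it to the end wall (the pushing direction), z up. Floor 6 mm above the counter. End wall: inner face at x = +144 mm, top at 46 mm. Other end open. Aluminium side rails 8 mm wide, centred at y = +-44 mm, tops at 20 mm; 80 mm free between them.
- stop (a joint): Travel of the stop along the tray's +x, m: 0 = at the open end (starts 0 to 0.035), 0.148 = seated in the notch, 0.163 = end of travel. Stays where left; sliding takes 1 to 3 N. A ridge from 14 to 7.5 mm before the notch raises the push to about 6 N; past its crest the force drops and a spring roller snaps the stop to within about 1.5 mm of the notch. An equal ridge follows.
- stop_back (a point): Middle of the flat back face of the stop, where it is pushed, 30 mm above the counter. The stop is an upright aluminium plate 10 mm thick, 76 mm wide across the tray, 8 to 52 mm above the counter, with a 14 mm thick black cap strip up to 55 mm and black shoes 26 mm long over both rails, out to 53 mm from the middle. Its front face is 10 mm ahead of this point.
- notch (a point): The notch: the gap between two steel ridges, 2.5 mm high and 15 mm apart, on the rail at the tray's +y side. At tray x = +53 mm, y = +44 mm, z = 22 mm. The stop's centre plane is here when it is seated.
- lids_center (a point): Centre (half-way up) of the loose stack of white cup lids, about 74 mm across, 45 mm high, about 0.03 kg, standing on the tray floor between the stop and the end wall, 15 to 47 mm short of its place at the end wall at the start.
- lids_home (a point): Where the centre of the lid stack is when the stack rests against the end wall: tray x = +107 mm. Then 12 mm remain between the lids and the seated stop.
- cup_center (a point): Centre of the loose reusable cup with a lid, 73 mm across, 100 mm high. Bystander.
- stamp_center (a point): Centre of the small loose loyalty stamp, 28x36 mm, 60 mm high. Bystander.
- press_center (a point): Centre of the loose coffee tamper with a wooden handle, 58 mm across, 83 mm high. Bystander.
Things that resemble listed ones, but are neither listed nor needed, are in the scene too. Leave any green or pink look-alike of the part that bears lids_center alone.

How it is judged:
By the outcome, as a careful person would: the job done as asked, in the order asked, and still so for the second after the job is handed in, with the robot touching nothing.
It also fails if it takes over 61 s, if anything falls off the work surface, if the arm or the gripper's body presses on something with over 40 N, if the wrist force passes 120 N, or if a joint passes its speed limit or range.

### The arm

A 6-joint arm with a two-finger parallel gripper is mounted at the origin on a cart in front of the work surface, level with it; the furniture and walls round the work are solid. World frame = base frame: x ahead of the robot, y to its left, z up, the work surface at z = 0. Lengths are in m, angles in rad, forces in N, time in s.
With the tool pointing down it reaches from about 0.325 to 0.9 m from the base axis. Payload 6.1 kg.
Tool frame: the origin (TCP) lies at the centre of the arm's flange, where the gripper is bolted on; the fingertips stand 173 mm ahead of it and the grasp point (between the pads) lies 155 mm ahead of it; z points along the fingers, y is the line along which they close (so a half turn about z gives the same grasp; the last joint's range is limited). The gripper opens to 85 mm and grips with 20 to 120 N. Pads are 22 mm wide; open, the fingers measure 114 mm over their backs; the gripper's body (76 mm by 85 mm) begins 54 mm behind the grasp point. The pads swing forward as they close: fully open they stand 13 mm farther back than shut.
Start: joints at [-1.378, 0.22, 1.526, -0, 1.395, -0.126], TCP at [0.196, -0.594, 0.405] pointing down, gripper open.
Joint ranges: [-2.98, 2.98], [-0.91, 2.08], [0.09, 2.57], [-1.24, 4.39], [0.2, 2.65], [-2.68, 2.68]. Speed limits (rad/s): [2.57, 2.57, 3.01, 3.14, 3.14, 3.14].

### API

Orientations are given as a rotation vector (axis times angle).
In Python, from bench import * gives the robot as it stands.
- The arm moves only by the tool carry_out, never from a script. Its argument "increments" is a list of rows, each an object with "offset": the shift along the tool's x, y, z in m, a list of three; "twist": the turn about the tool's z in degrees. A call has 1 to 12 rows; each row is the pose to reach, as a shift and turn from the pose commanded when the call began, along the tool's axes at that moment; what a row does not reach only later rows make up. A row lasts 1/8 s, in which the tool goes at most 62.5 mm and 10.7 degrees, less where a joint would pass 70% of its speed; a pose out of reach is approached as far as the arm can. A call with a gripper value outside its range is refused whole. "fingers" is the opening, from -1 (shut) to 1 (fully open), so that 0 is half open, set as the call begins (left out, the last holds). The fingers move at their own pace and stop on an object; the grip force is fixed at half the most. Time passes only in rows, so rows that repeat a pose let the fingers close. It gives the time, the measured TCP pose, the force, the opening and the grip force at its end, in the units of the state.
- state(): the state, without advancing time (a new reading comes with each control period).
- capture(name): name is "side" or "top" or "wrist"; returns the picture (480x640x3 uint8, blue, green, red); there is no depth.
- camera_info(name): a dict with "fx", "fy", "cx", "cy" (pixels), "world_to_cam" (4x4, takes a point from world to camera coordinates). Camera axes: x right, y down, z forward; pixel columns grow to the right and rows downward; lengths in m; the calibration is good to about 2 mm. A picture is of the moment at which its call begins: read the wrist's pose just before it. camera_info takes no time and is no camera call; for the wrist camera it gives the pose at the moment of the call.
- sign_off(): hands the job in; it is judged then, once.
Trained networks look in the newest picture that a camera, given by its name, has taken for a name from the list of things; names that differ only in an ending like _2 or _b are one class to them, and where a whole thing is asked for, a point or a joint stands for the part that bears it (a point fixed in the world has none). Each returns a list of dicts, best first, with "p" (0 to 1); they miss things now and then, are a little off and sometimes report something else, mostly with a low value. They report only what shows in the picture. A call takes as long as a camera call. They do not tell look-alikes from the thing itself.
- outline_of(camera, query): "region" (480x640 bool, what is visible of it) and "rect" ([left, top, width, height] in pixels, round what is visible of it).
- place_of(camera, query): "position" ([column, row] in pixels: a listed point, or the origin of a listed thing).
The state is a dict: "clock": time; "joint_positions": joint angles; "joint_vel": joint speeds; "joint_efforts": joint torques, N m; "eef_pos": TCP position; "orientation": TCP orientation; "contact_force": force on the tool from outside, world axes, zero at the start; "torque": the same for the moment, N m; "grip_width": opening from 0.0 (shut) to 1.0 (fully open); "gripper_force": force on a finger pad.
Only numpy, scipy, OpenCV 4.12 (cv2) and the standard library are available. Lean on these libraries where they do the work, as an engineer would, in place of code of your own. Each camera call takes 0.05 s, during which the arm holds its last target. There are 200 camera calls.

## Working session

There is one attempt and no reset: what is moved stays moved. The work goes in short steps, Python scripts to look and compute and a tool call to move; the robot and the scene stay as the last step left them, time stands still between calls to the robot, and variables do not carry over. Pictures are saved under pics/ and viewed, at most 10 in all, crops included, and the job is handed in when it is done.

Besides the shell and the picture viewer there is one more tool, called after "Request:" as name([rows], argument=value, ...), one row to a line, values as JSON. carry_out: Moves the arm, as the interface text tells. Its arguments: {"type":"object","properties":{"increments":{"type":"array"},"fingers":{"type":"number"}},"required":["increments"]}

```bash
mkdir -p pics; ls; python3 - <<'E'
from bench import *
import cv2,numpy as np
s=state();print(s)
for c in ["top","side"]:
    im=capture(c);cv2.imwrite(f"pics/{c}0.png",im)
    i=camera_info(c);print(c,i)
    for q in ["tray","stop_back","notch","lids_center","lids_home","cup_center","stamp_center","press_center"]:
        try:print(q,[(np.round(d["position"]).tolist(),round(d["p"],2)) for d in place_of(c,q)][:4])
        except Exception as e:print(q,e)
E
```

```text
pics
{'clock': 0.0, 'joint_positions': array([-1.37812951e+00,  2.21239033e-01,  1.52760819e+00, -1.90481506e-05,
        1.39473198e+00, -1.26083711e-01]), 'joint_vel': array([-0.00025473, -0.00102645,  0.00133238, -0.00010135, -0.00137483,
        0.00178926]), 'joint_efforts': array([ 5.19694422e-04, -4.96897137e+01, -3.89394379e+01, -1.97228719e-04,
        1.09011951e-02,  1.27500186e-05]), 'eef_pos': array([ 0.19581306, -0.5932458 ,  0.40359247]), 'orientation': array([-3.09981755e+00, -4.98265423e-01,  1.33218413e-04]), 'contact_force': array([-0.2204908 ,  0.23470315,  0.30426326]), 'torque': array([-0.00130324, -0.04265121,  0.02421667]), 'gripper_force': 0.0, 'grip_width': 1.0035193436761467}
top {'fx': 500.7454231012171, 'fy': 500.7454231012171, 'cx': 325.12945004945504, 'cy': 237.7377690425443, 'world_to_cam': array([[ 0.02131544, -0.99976937,  0.00262048,  0.01143895],
       [-0.98459292, -0.02144674, -0.17354199,  0.57328264],
       [ 0.17355817,  0.00111902, -0.98482298,  0.86286943],
       [ 0.        ,  0.        ,  0.        ,  1.        ]])}
tray [([375.0, 281.0
[... 375 characters left out ...]
5196267633, 'cx': 319.35847598735626, 'cy': 237.1550876671032, 'world_to_cam': array([[ 0.58635691,  0.8100504 ,  0.0019799 , -0.39121198],
       [ 0.72147162, -0.52112448, -0.45596926, -0.3740849 ],
       [-0.36832631,  0.26878917, -0.88999332,  1.09002905],
       [ 0.        ,  0.        ,  0.        ,  1.        ]])}
tray [([234.0, 250.0], 0.72)]
stop_back [([195.0, 276.0], 0.57)]
notch [([236.0, 210.0], 0.74), ([307.0, 289.0], 0.53)]
lids_center [([325.0, 141.0], 0.97), ([350.0, 185.0], 0.83), ([263.0, 216.0], 0.71), ([408.0, 167.0], 0.57)]
lids_home [([278.0, 203.0], 0.94)]
cup_center [([344.0, 252.0], 0.56)]
stamp_center [([309.0, 290.0], 0.75)]
press_center [([250.0, 345.0], 0.61)]
```

View pics/top0.png

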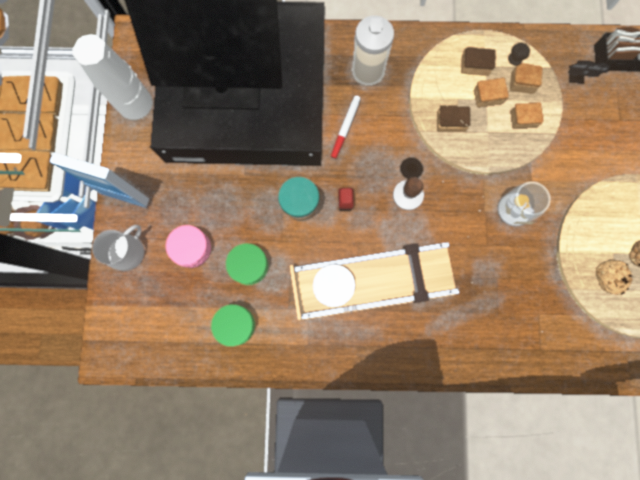

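View pics/side0.png

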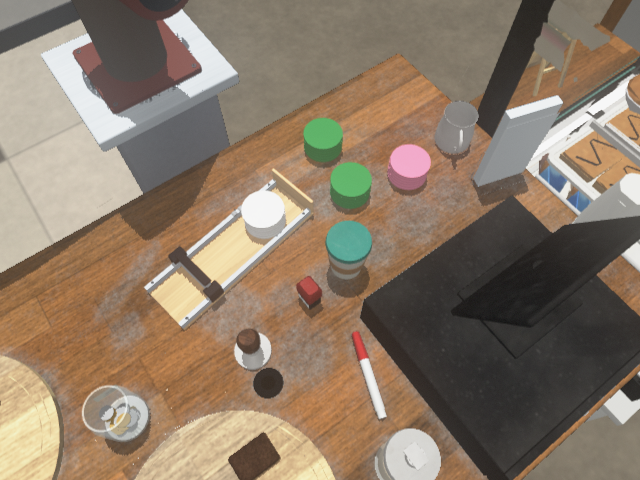

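Candidates for the lid stack in the top picture are white (334,285) on the tray, green (247,263), green (232,325) and pink (188,245). I choose the white one on the tray, which is (263,216) in the side picture. The stop is at about (417,272) and the end wall at the left (295,292), so the push runs roughly along world +y.

```bash
cat > h.py <<'E'
import numpy as np,cv2
from scipy.optimize import least_squares
from scipy.spatial.transform import Rotation as R
def proj(i,P):
    p=i["world_to_cam"]@np.r_[P,1];return np.array([i["fx"]*p[0]/p[2]+i["cx"],i["fy"]*p[1]/p[2]+i["cy"]])
def tri(obs,x0=(.5,0,.03)):
    r=least_squares(lambda P:np.concatenate([proj(i,P)-uv for i,uv in obs]),x0);return r.x,np.abs(r.fun).max()
def t2w(t,p):
    c,s=np.cos(t[2]),np.sin(t[2]);return np.array([t[0]+c*p[0]-s*p[1],t[1]+s*p[0]+c*p[1],p[2]])
def w2t(t,P):
    c,s=np.cos(t[2]),np.sin(t[2]);d=P[:2]-np.array(t[:2]);return np.array([c*d[0]+s*d[1],-s*d[0]+c*d[1],P[2]])
E
python3 - <<'E'
from bench import *
from h import *
T,S=camera_info("top"),camera_info("side")
capture("top");capture("side")
near=lambda c,q,uv:min((d["position"] for d in place_of(c,q)),key=lambda p:np.hypot(*(np.array(p)-uv)))
G={"tray":((375,281),(234,250)),"stop_back":((420,273),(195,276)),"notch":((353,308),(236,210)),"lids_center":((334,283),(263,216)),"lids_home":((316,289),(278,203)),
"cup_center":((298,204),(344,252)),"stamp_center":((343,199),(309,290)),"press_center":((410,189),(250,345))}
O={}
for q,(a,b) in G.items():
    O[q]=[(T,near("top",q,a)),(S,near("side",q,b))]
    P,e=tri(O[q]);print(q,P.round(4),round(e,1))
L={"tray":(0,0,0),"notch":(.053,.044,.022),"lids_home":(.107,0,.0285)}
f=lambda t:np.concatenate([proj(i,t2w(t,L[q]))-uv for q in L for i,uv in O[q]])
r=least_squares(f,(.47,-.07,1.7),x_scale=(.01,.01,.1),loss="soft_l1");t=r.x
print("tray",t,r.fun.round(1))
for q in O:print(q,w2t(t,tri(O[q])[0]).round(4))
# stop: y=0,z=.03 known -> x ; lids y 0
for q,z in(("stop_back",.03),("lids_center",.0285)):
    print(q,least_squares(lambda x:np.concatenate([proj(i,t2w(t,(x[0],0,z)))-uv for i,uv in O[q]]),[0]).x)
w=state();W=camera_info("wrist");M=np.linalg.inv(W["world_to_cam"])
Rt=R.from_rotvec(w["orientation"]).as_matrix()
print("toolR",Rt.round(3).tolist(),"cam in tool",(Rt.T@(M[:3,3]-w["eef_pos"])).round(3),(Rt.T@M[:3,2]).round(3),(Rt.T@M[:3,0]).round(3))
im=capture("top").copy()
for p in [(-.15,-.05,.0),(-.15,.05,0),(.15,.05,0),(.15,-.05,0),(.144,.04,.046),(.144,-.04,.046),(.053,.044,.022)]:
    u=proj(T,t2w(t,p));cv2.circle(im,tuple(int(round(v*16)) for v in u),24,(0,0,255),-1,shift=4)
cv2.imwrite("pics/crop.png",cv2.resize(im[220:340,270:480],None,fx=3.6,fy=3.6))
E
```

```text
tray [ 0.5021 -0.0657  0.0085] 0.0
stop_back [ 0.5179 -0.145   0.0299] 0.4
notch [ 0.4469 -0.0223  0.0215] 2.4
lids_center [0.4876 0.0101 0.0258] 1.0
lids_home [0.4763 0.0427 0.0095] 1.6
cup_center [0.6381 0.0764 0.0537] 1.6
stamp_center [ 0.6526 -0.0109  0.0417] 0.0
press_center [ 0.6707 -0.1329  0.0383] 0.2
tray [ 0.49997449 -0.0652646   1.77378816] [-0.7  1.5  0.3  1.1 -2.4 -0.6 -2.6  0.1  3.1 -1.1 -0.  -4.1]
tray [-0.0009 -0.002   0.0085]
stop_back [-0.0817 -0.0015  0.0299]
notch [0.0528 0.0433 0.0215]
lids_center [ 0.0763 -0.0031  0.0258]
lids_home [0.1106 0.0015 0.0095]
cup_center [ 0.1109 -0.1638  0.0537]
stamp_center [ 0.0225 -0.1605  0.0417]
press_center [-0.1006 -0.1536  0.0383]
stop_back [-0.0815867]
lids_center [0.07619641]
toolR [[0.95, 0.313, -0.0], [0.313, -0.95, 0.0], [-0.0, -0.0, -1.0]] cam in tool [0.066 0.001 0.03 ] [-0.263  0.001  0.965] [ 0.     1.    -0.001]
```

View pics/crop.png

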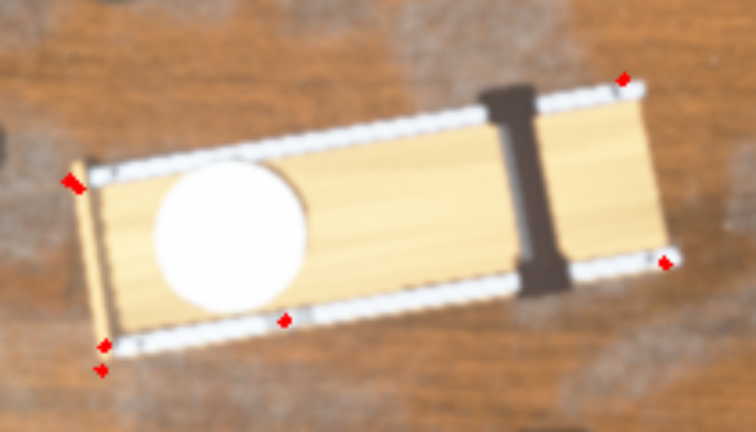

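The crop shows the white stack at about (334,285), the stop at about (418,273), and the end wall on the left. It is clearly the white stack, not a look-alike. My tray fit sits a few mm too far toward the wall. I'll refit using the rail ends seen in the crop, then move in and check with the wrist camera.

```bash
python3 - <<'E'
from bench import *
from h import *
T=camera_info("top")
px=lambda a:np.array([270+a[0]/3.6,220+a[1]/3.6])
ob=[((-.15,-.044,.02),(645,89)),((-.15,.044,.02),(680,257)),((.144,-.044,.02),(90,177)),((.144,.044,.02),(114,346)),((.147,-.05,.046),(79,162)),((.147,.05,.046),(103,358)),((.053,.044,.022),(297,316))]
r=least_squares(lambda t:np.concatenate([proj(T,t2w(t,p))-px(u) for p,u in ob]),(.5,-.065,1.77),x_scale=(.01,.01,.1),loss="soft_l1")
t=r.x;print(t,r.fun.round(1))
np.save("t.npy",t)
for q,u,z in(("stop cap mid",(532,190),.055),("lids top",(230,236),.051)):
    print(q,least_squares(lambda x:proj(T,t2w(t,(x[0],x[1],z)))-px(u),[0,0]).x)
w=state();Rt=R.from_rotvec(w["orientation"]).as_matrix()
yaw=np.arctan2(Rt[1,0],Rt[0,0]);print("yaw",np.degrees(yaw),"tray",np.degrees(t[2]),"twist(deg)",-np.degrees(t[2]-yaw))
for x in(-.01,.0):
    P=t2w(t,(x,0,.30));print(x,P,"offset tool",Rt.T@(P-w["eef_pos"]))
E
```

```text
[ 0.49997685 -0.07040116  1.7488056 ] [ 0.3  0.1 -0.  -0.2 -0.2 -0.1  0.1  0.1 -0.1 -0.6  1.4  0.1 -1.7  0.6]
stop cap mid [-0.07412954  0.00121359]
lids top [7.78868200e-02 5.79048839e-05]
yaw 18.26431450989249 tray 100.19918007715894 twist(deg) -81.93486556726646
-0.01 [ 0.50174755 -0.08024315  0.3       ] offset tool [ 0.45130657 -0.39156241  0.10471758]
0.0 [ 0.49997685 -0.07040116  0.3       ] offset tool [ 0.45270956 -0.4014635   0.10471709]
```

Request:
carry_out([
  {"offset": [0.02,-0.017,0.0],"twist": -5},
  {"offset": [0.06,-0.052,0.0],"twist": -13},
  {"offset": [0.105,-0.09,0.0],"twist": -22},
  {"offset": [0.15,-0.129,0.0],"twist": -31},
  {"offset": [0.195,-0.168,0.01],"twist": -40},
  {"offset": [0.24,-0.206,0.02],"twist": -49},
  {"offset": [0.285,-0.245,0.03],"twist": -58},
  {"offset": [0.33,-0.284,0.04],"twist": -67},
  {"offset": [0.375,-0.323,0.06],"twist": -76},
  {"offset": [0.42,-0.361,0.08],"twist": -82},
  {"offset": [0.445,-0.383,0.1],"twist": -82},
  {"offset": [0.451,-0.388,0.105],"twist": -82},
], fingers=-1)

```text
clock: 3.35
eef_pos: [0.5026, -0.0818, 0.2983]
orientation: [-2.009, -2.413, 0.001]
contact_force: [-0.3, -0.3, 0.1]
grip_width: 0.0
gripper_force: 0.0
```

```bash
cat > look.py <<'E'
from bench import *
from h import *
import sys
t=np.load("t.npy");w=state();W=camera_info("wrist");im=capture("wrist").copy()
Rt=R.from_rotvec(w["orientation"]).as_matrix()
print("clock",w["clock"],"TCP in tray",w2t(t,w["eef_pos"]).round(4),"yaw err",round(np.degrees(np.arctan2(Rt[1,0],Rt[0,0])-t[2]),2),"F",w["contact_force"].round(2),"grip",round(w["grip_width"],3))
for p in [(-.15,-.044,.02),(-.15,.044,.02),(.144,.044,.02),(.144,-.044,.02),(.144,.05,.046),(.144,-.05,.046),(.053,.044,.022),(.07,-.044,.02),(-.03,.044,.02),(-.03,-.044,.02)]:
    u=proj(W,t2w(t,p))
    if abs(u).max()<2000: cv2.circle(im,tuple(int(round(v*16)) for v in u),40,(0,0,255),-1,shift=4)
cv2.imwrite(f"pics/{sys.argv[1]}.png",im)
E
python3 look.py w1
```

```text
clock 3.35 TCP in tray [-0.0117 -0.0006  0.2983] yaw err 0.25 F [-0.32 -0.27  0.06] grip 0.0
```

View pics/w1.png

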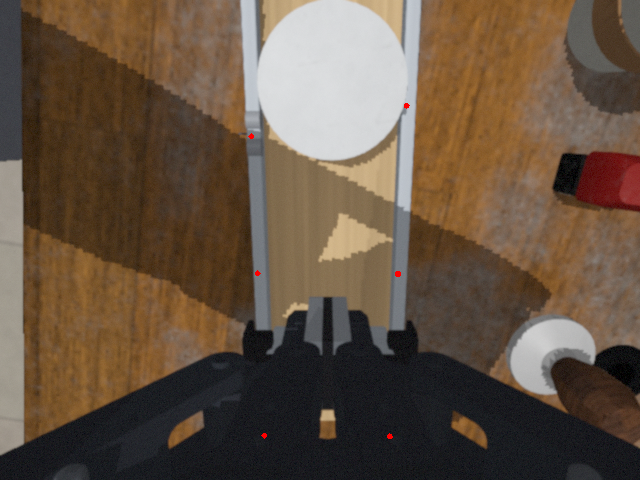

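The wrist view shows the white stack at about (332,80), rails at columns 260 and 400, the notch at (253,132), and the stop's shoes at row 340. The tray fit holds to about 2 mm, and the shut fingers are above the gap between the stop and the lids. I'll descend and move forward to just short of the stack.

Request:
carry_out([
  {"offset": [0,0,0.02]},
  {"offset": [0,0,0.05]},
  {"offset": [0,0,0.08]},
  {"offset": [0,0,0.1]},
  {"offset": [0,0,0.109]},
  {"offset": [0,0,0.111]},
  {"offset": [0.01,0,0.111]},
  {"offset": [0.02,0,0.111]},
  {"offset": [0.03,0,0.111]},
  {"offset": [0.033,0,0.111]},
  {"offset": [0.033,0,0.111]},
])

```text
schema error: expected keys offset, twist
```

Request:
carry_out([
  {"offset": [0,0,0.02],"twist": 0},
  {"offset": [0,0,0.05],"twist": 0},
  {"offset": [0,0,0.08],"twist": 0},
  {"offset": [0,0,0.1],"twist": 0},
  {"offset": [0,0,0.109],"twist": 0},
  {"offset": [0,0,0.111],"twist": 0},
  {"offset": [0.01,0,0.111],"twist": 0},
  {"offset": [0.02,0,0.111],"twist": 0},
  {"offset": [0.03,0,0.111],"twist": 0},
  {"offset": [0.033,0,0.111],"twist": 0},
  {"offset": [0.033,0,0.111],"twist": 0},
])

```text
clock: 4.78
eef_pos: [0.4967, -0.0508, 0.1888]
orientation: [2.013, 2.412, 0.0]
contact_force: [0.5, -0.1, 0.4]
grip_width: 0.001
gripper_force: 0.0
```

```bash
python3 look.py w2
```

```text
clock 4.775 TCP in tray [ 0.0199 -0.0002  0.1888] yaw err 0.12 F [ 0.49 -0.14  0.41] grip 0.001
```

View pics/w2.png

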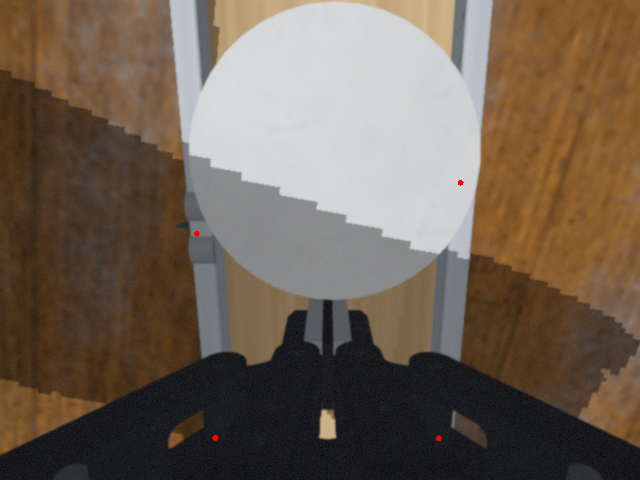

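The fingertips at (328,305) are just behind the white stack, which is centred at about (335,150), inside the tray and below lid-top height. I'll push gently.

Request:
carry_out([
  {"offset": [0.003,-0.0005,0.001],"twist": 0},
  {"offset": [0.006,-0.001,0.001],"twist": 0},
  {"offset": [0.009,-0.001,0.001],"twist": 0},
  {"offset": [0.012,-0.001,0.001],"twist": 0},
  {"offset": [0.015,-0.001,0.001],"twist": 0},
  {"offset": [0.018,-0.001,0.001],"twist": 0},
  {"offset": [0.021,-0.001,0.001],"twist": 0},
  {"offset": [0.024,-0.001,0.001],"twist": 0},
  {"offset": [0.027,-0.001,0.001],"twist": 0},
  {"offset": [0.03,-0.001,0.001],"twist": 0},
  {"offset": [0.032,-0.001,0.001],"twist": 0},
  {"offset": [0.032,-0.001,0.001],"twist": 0},
])

```text
clock: 6.32
eef_pos: [0.4899, -0.0197, 0.1877]
orientation: [-2.013, -2.412, -0.0]
contact_force: [0.5, 1.2, -0.6]
grip_width: -0.003
gripper_force: 0.0
```

```bash
cat > st.py <<'E'
from bench import *
from h import *
t=np.load("t.npy");w=state();f=w["contact_force"];d=np.array([np.cos(t[2]),np.sin(t[2])])
print(round(w["clock"],2),"TCP tray",w2t(t,w["eef_pos"]).round(4),"F along",round(f[:2]@d,2),"F",f.round(2))
E
python3 st.py
```

```text
6.33 TCP tray [0.0516 0.0009 0.1877] F along 1.07 F [ 0.51  1.18 -0.61]
```

Request:
carry_out([
  {"offset": [0.0015,0,0],"twist": 0},
  {"offset": [0.003,0,0],"twist": 0},
  {"offset": [0.004,0,0],"twist": 0},
  {"offset": [0.005,0,0],"twist": 0},
  {"offset": [0.005,0,0],"twist": 0},
])

```text
clock: 6.95
eef_pos: [0.4891, -0.0149, 0.1877]
orientation: [2.014, 2.411, 0.0]
contact_force: [0.4, -0.2, 0.8]
grip_width: -0.001
gripper_force: 0.0
```

```bash
python3 st.py; python3 look.py w3
```

```text
6.95 TCP tray [0.0565 0.0009 0.1877] F along -0.29 F [ 0.4  -0.22  0.82]
clock 6.95 TCP in tray [0.0565 0.0009 0.1877] yaw err 0.07 F [ 0.4  -0.22  0.82] grip -0.001
```

View pics/w3.png

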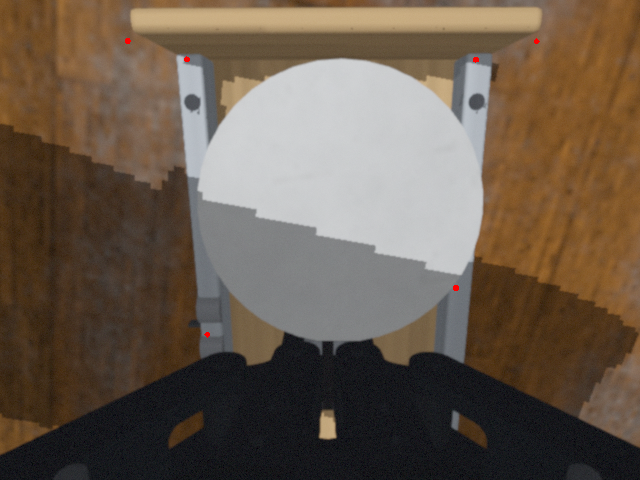

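The stack's front edge is at row 58 and the end wall's inner top edge is at row 32, so about 5 mm remains. I'll continue slowly.

Request:
carry_out([
  {"offset": [0.001,0,0],"twist": 0},
  {"offset": [0.002,0,0],"twist": 0},
  {"offset": [0.003,0,0],"twist": 0},
  {"offset": [0.004,0,0],"twist": 0},
  {"offset": [0.004,0,0],"twist": 0},
])

```text
clock: 7.62
eef_pos: [0.4884, -0.011, 0.1877]
orientation: [-2.014, -2.411, -0.0]
contact_force: [-0.3, 0.0, 0.2]
grip_width: -0.001
gripper_force: 0.0
```

```bash
python3 st.py
```

```text
7.62 TCP tray [0.0605 0.0009 0.1877] F along 0.1 F [-0.28  0.05  0.17]
```

Request:
carry_out([
  {"offset": [0.0005,0,0],"twist": 0},
  {"offset": [0.001,0,0],"twist": 0},
  {"offset": [0.0015,0,0],"twist": 0},
  {"offset": [0.0015,0,0],"twist": 0},
])

```text
clock: 8.12
eef_pos: [0.4881, -0.0096, 0.1877]
orientation: [-2.014, -2.411, -0.0]
contact_force: [0.9, 0.4, 0.5]
grip_width: -0.003
gripper_force: 0.1
```

```bash
python3 st.py; python3 look.py w4
```

```text
8.12 TCP tray [0.062  0.0009 0.1877] F along 0.24 F [0.93 0.41 0.46]
clock 8.125 TCP in tray [0.062  0.0009 0.1877] yaw err 0.07 F [0.93 0.41 0.46] grip -0.003
```

View pics/w4.png

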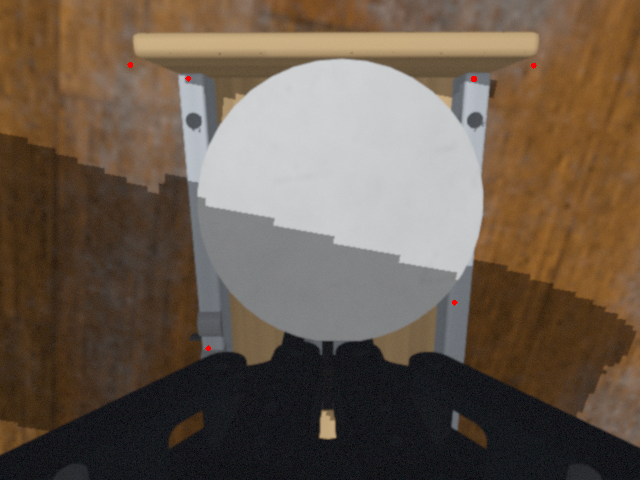

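Lids edge is at row 58 and the wall's inner top edge at row 57. Allowing for height, about 1 mm remains. I'll move in half-millimetre steps and watch the force.

Request:
carry_out([
  {"offset": [0.0005,0,0],"twist": 0},
  {"offset": [0.001,0,0],"twist": 0},
  {"offset": [0.001,0,0],"twist": 0},
])

```text
clock: 8.55
eef_pos: [0.488, -0.0087, 0.1878]
orientation: [2.014, 2.411, -0.0]
contact_force: [-0.2, -0.5, 0.7]
grip_width: -0.004
gripper_force: 0.6
```

```bash
python3 st.py
```

```text
8.55 TCP tray [0.0629 0.0008 0.1878] F along -0.5 F [-0.25 -0.55  0.71]
```

Request:
carry_out([
  {"offset": [0.0005,0,0],"twist": 0},
  {"offset": [0.0005,0,0],"twist": 0},
])

```text
clock: 8.8
eef_pos: [0.488, -0.0083, 0.1879]
orientation: [2.013, 2.411, 0.0]
contact_force: [0.2, -2.7, 0.8]
grip_width: 0.004
gripper_force: 1.5
```

```bash
python3 st.py
```

```text
8.8 TCP tray [0.0633 0.0007 0.1879] F along -2.68 F [ 0.15 -2.69  0.81]
```

Force rises to 2.7 N, so the stack rests against the wall. Next I'll back off, lift over the stop and come down behind it.

Request:
carry_out([
  {"offset": [-0.004,0,0],"twist": 0},
  {"offset": [-0.02,0,0],"twist": 0},
  {"offset": [-0.045,0,-0.01],"twist": 0},
  {"offset": [-0.055,0,-0.05],"twist": 0},
  {"offset": [-0.06,0,-0.085],"twist": 0},
  {"offset": [-0.1,0,-0.09],"twist": 0},
  {"offset": [-0.145,0,-0.09],"twist": 0},
  {"offset": [-0.17,0,-0.09],"twist": 0},
  {"offset": [-0.178,0,-0.09],"twist": 0},
  {"offset": [-0.178,0,-0.09],"twist": 0},
])

```text
clock: 10.05
eef_pos: [0.5193, -0.1836, 0.2773]
orientation: [-2.014, -2.409, -0.0]
contact_force: [-0.6, 1.5, 0.4]
grip_width: -0.004
gripper_force: 0.0
```

```bash
python3 st.py; python3 look.py w5; python3 - <<'E'
from bench import *
from h import *
t=np.load("t.npy");T=camera_info("top");S=camera_info("side");im=capture("side");
for q in("lids_center","stop_back"):print(q,[(np.round(d["position"],1).tolist(),round(d["p"],2)) for d in place_of("side",q)][:4])
print(proj(S,t2w(t,(.109,0,.0285))),proj(S,t2w(t,(-.08,0,.03))))
E
```

```text
10.05 TCP tray [-0.1148  0.001   0.2773] F along 1.57 F [-0.57  1.49  0.45]
clock 10.05 TCP in tray [-0.1148  0.001   0.2773] yaw err 0.01 F [-0.57  1.49  0.45] grip -0.004
lids_center [([276.8, 200.1], 0.96), ([323.5, 141.2], 0.79), ([347.0, 187.2], 0.66), ([409.5, 164.7], 0.59)]
stop_back [([192.0, 273.4], 0.6)]
[274.21668152 203.34077556] [190.60955431 274.40179099]
```

View pics/w5.png

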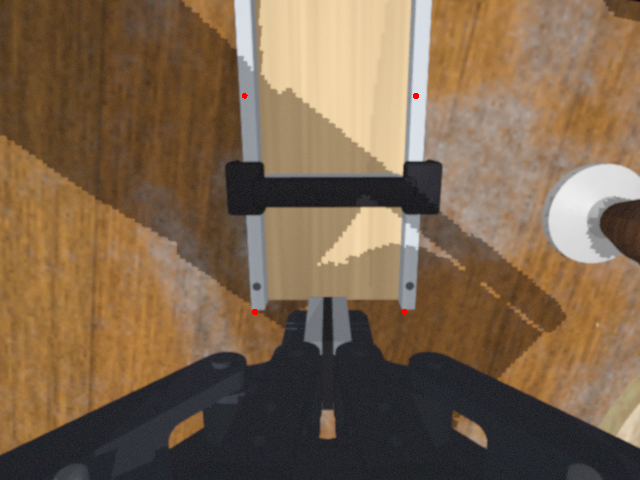

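The stop's cap spans rows 176–206 and columns 228–440. The tips, at row 300, are well behind it. I'll correct the tray by +2/-1.5 mm and locate the stop.

```bash
python3 - <<'E'
from bench import *
from h import *
t=np.load("t.npy");W=camera_info("wrist")
d=t2w(t,(.002,-.0015,0));t[:2]=d[:2];np.save("t.npy",t)
for u,z in(((333,191),.055),((333,206),.055),((333,300),.006),((333,310),.02)):
    print(u,least_squares(lambda x:proj(W,t2w(t,(x[0],x[1],z)))-u,[-.08,0]).x.round(4))
E
python3 st.py
```

```text
(333, 191) [-0.0753 -0.0002]
(333, 206) [-0.0823 -0.0003]
(333, 300) [-0.1493 -0.0013]
(333, 310) [-0.1499 -0.0011]
10.25 TCP tray [-0.1156  0.0022  0.2775] F along 0.52 F [-0.55  0.43  0.1 ]
```

Request:
carry_out([
  {"offset": [0,0.001,0.02],"twist": 0},
  {"offset": [0,0.002,0.05],"twist": 0},
  {"offset": [0,0.002,0.075],"twist": 0},
  {"offset": [0,0.002,0.082],"twist": 0},
  {"offset": [0.006,0.002,0.082],"twist": 0},
  {"offset": [0.012,0.002,0.082],"twist": 0},
  {"offset": [0.018,0.002,0.082],"twist": 0},
  {"offset": [0.018,0.002,0.082],"twist": 0},
])

```text
clock: 11.25
eef_pos: [0.5185, -0.1647, 0.1963]
orientation: [2.012, 2.411, 0.0]
contact_force: [-0.1, -0.2, -0.4]
grip_width: -0.001
gripper_force: 0.0
```

```bash
python3 st.py
```

```text
11.25 TCP tray [-0.0981 -0.      0.1963] F along -0.15 F [-0.06 -0.16 -0.35]
```

Request:
carry_out([
  {"offset": [0.003,0,0],"twist": 0},
  {"offset": [0.006,0,0],"twist": 0},
  {"offset": [0.009,0,0],"twist": 0},
  {"offset": [0.014,0,0],"twist": 0},
  {"offset": [0.019,0,0],"twist": 0},
  {"offset": [0.024,0,0],"twist": 0},
  {"offset": [0.029,0,0],"twist": 0},
  {"offset": [0.034,0,0],"twist": 0},
  {"offset": [0.039,0,0],"twist": 0},
  {"offset": [0.044,0,0],"twist": 0},
  {"offset": [0.049,0,0],"twist": 0},
  {"offset": [0.054,0,0],"twist": 0},
])

```text
clock: 12.75
eef_pos: [0.5086, -0.1117, 0.1957]
orientation: [-2.014, -2.411, -0.0]
contact_force: [0.9, -1.8, 1.1]
grip_width: 0.003
gripper_force: 0.6
```

```bash
python3 st.py
```

```text
12.75 TCP tray [-0.0442  0.0003  0.1957] F along -1.88 F [ 0.89 -1.75  1.06]
```

Request:
carry_out([
  {"offset": [0.005,0,0],"twist": 0},
  {"offset": [0.01,0,0],"twist": 0},
  {"offset": [0.015,0,0],"twist": 0},
  {"offset": [0.02,0,0],"twist": 0},
  {"offset": [0.025,0,0],"twist": 0},
  {"offset": [0.03,0,0],"twist": 0},
  {"offset": [0.035,0,0],"twist": 0},
  {"offset": [0.04,0,0],"twist": 0},
  {"offset": [0.045,0,0],"twist": 0},
  {"offset": [0.05,0,0],"twist": 0},
  {"offset": [0.054,0,0],"twist": 0},
  {"offset": [0.056,0,0],"twist": 0},
])

```text
clock: 14.25
eef_pos: [0.4986, -0.0566, 0.1956]
orientation: [-2.013, -2.411, 0.0]
contact_force: [-0.2, -0.7, -0.8]
grip_width: -0.004
gripper_force: 0.5
```

```bash
python3 st.py; python3 - <<'E'
from bench import *
from h import *
im=capture("wrist");cv2.imwrite("pics/w6.png",im)
E
```

```text
14.25 TCP tray [0.0118 0.0004 0.1956] F along -0.62 F [-0.23 -0.67 -0.77]
```

View pics/w6.png

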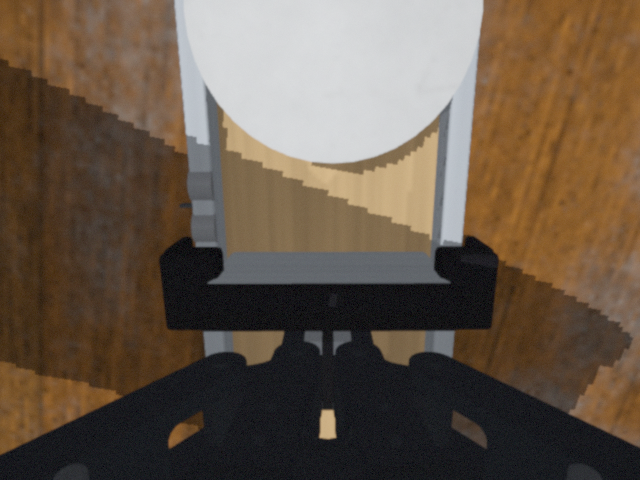

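The stop's cap is at rows 283–328 with the fingers behind it. The notch ridges at about (203,185) and (203,228) are just ahead of the left shoe. The lids are undisturbed. I'll compute the distance left.

```bash
python3 - <<'E'
from bench import *
from h import *
t=np.load("t.npy");W=camera_info("wrist")
for n,u,z in(("cap front",(333,283),.055),("cap rear",(333,328),.055),("notch",(203,207),.022),("ridge1",(203,228),.022),("lids rear",(333,162),.051)):
    print(n,least_squares(lambda x:proj(W,t2w(t,(x[0],x[1],z)))-u,[0,0]).x.round(4))
E
```

```text
cap front [ 0.0369 -0.0011]
cap rear [ 0.0231 -0.0012]
notch [0.0529 0.0438]
ridge1 [0.0454 0.0443]
lids rear [ 0.0701 -0.001 ]
```

The frame checks out. The stop's centre is at 0.030, so the ridge runs from TCP x ≈ 0.021 to 0.0275. I'll slow down here.

Request:
carry_out([
  {"offset": [0.002,0,0],"twist": 0},
  {"offset": [0.004,0,0],"twist": 0},
  {"offset": [0.006,0,0],"twist": 0},
  {"offset": [0.008,0,0],"twist": 0},
  {"offset": [0.009,0,0],"twist": 0},
])

```text
clock: 14.92
eef_pos: [0.497, -0.0479, 0.1956]
orientation: [-2.014, -2.411, 0.0]
contact_force: [-0.0, -1.4, -1.7]
grip_width: -0.001
gripper_force: 0.5
```

Request:
carry_out([
  {"offset": [0.001,0,0],"twist": 0},
  {"offset": [0.002,0,0],"twist": 0},
])

```text
clock: 15.18
eef_pos: [0.4967, -0.0462, 0.1957]
orientation: [2.014, 2.411, -0.0]
contact_force: [0.8, -3.4, -1.3]
grip_width: 0.002
gripper_force: 1.5
```

```bash
python3 st.py
```

```text
15.18 TCP tray [0.0224 0.0004 0.1957] F along -3.49 F [ 0.8  -3.41 -1.3 ]
```

Request:
carry_out([
  {"offset": [0.001,0,0],"twist": 0},
  {"offset": [0.002,0,0],"twist": 0},
])

```text
clock: 15.42
eef_pos: [0.4965, -0.045, 0.1957]
orientation: [2.012, 2.41, -0.002]
contact_force: [0.0, -9.9, -3.3]
grip_width: 0.0
gripper_force: 4.7
```

```bash
python3 st.py
```

```text
15.43 TCP tray [0.0236 0.0004 0.1957] F along -9.79 F [ 0.03 -9.94 -3.31]
```

Request:
carry_out([
  {"offset": [0.0005,0,0],"twist": 0},
  {"offset": [0.001,0,0],"twist": 0},
])

```text
clock: 15.68
eef_pos: [0.4965, -0.0446, 0.1958]
orientation: [2.011, 2.41, -0.003]
contact_force: [0.9, -12.2, -4.0]
grip_width: -0.001
gripper_force: 6.0
```

```bash
python3 st.py
```

```text
15.68 TCP tray [0.024  0.0004 0.1958] F along -12.15 F [  0.9  -12.18  -4.05]
```

Request:
carry_out([
  {"offset": [0.0005,0,0],"twist": 0},
  {"offset": [0.001,0,0],"twist": 0},
])

```text
clock: 15.92
eef_pos: [0.4964, -0.044, 0.1958]
orientation: [2.011, 2.409, -0.004]
contact_force: [-0.2, -14.4, -3.6]
grip_width: -0.002
gripper_force: 6.9
```

```bash
python3 st.py
```

```text
15.93 TCP tray [0.0246 0.0004 0.1958] F along -14.1 F [ -0.19 -14.36  -3.56]
```

Force is higher than expected, so before pushing on I'll check where the stop actually is and what I'm touching.

```bash
python3 st.py; python3 - <<'E'
from bench import *
from h import *
t=np.load("t.npy");W=camera_info("wrist");im=capture("wrist");S=capture("side");w=state()
print("joint eff",w["joint_efforts"].round(1),"torque",w["torque"].round(2))
o=cv2.imread("pics/w6.png")
for n,z in(("old",o),("new",im)):
    g=cv2.cvtColor(z,cv2.COLOR_BGR2GRAY)
    c=g[:,290:305].mean(1);d=np.diff(c);k=np.argsort(-abs(d))[:8];print(n,[(int(i),round(d[i])) for i in sorted(k)])
    for cc in (172,485): 
        c=g[200:400,cc-3:cc+3].mean(1);d=np.diff(c);k=np.argsort(-abs(d))[:5];print("  shoe",cc,[(int(i)+200,round(d[i])) for i in sorted(k)])
a=cv2.resize(im[100:400,120:540],None,fx=.95,fy=1.3);b=cv2.resize(S[150:330,140:360],(400,390),interpolation=cv2.INTER_CUBIC)
a=cv2.resize(a,(400,390));cv2.imwrite("pics/w7.png",np.hstack([a,b]))
E
```

```text
15.93 TCP tray [0.0246 0.0004 0.1958] F along -14.1 F [ -0.19 -14.36  -3.56]
joint eff [  6.2 -40.7 -30.    3.    1.1   0. ] torque [-1.84 -0.14  0.04]
old [(157, -12), (158, -12), (177, -12), (178, -17), (179, -17), (282, -22), (283, -33), (284, -20)]
  shoe 172 [(245, -10), (328, 11), (329, 17), (330, 9), (372, -9)]
  shoe 485 [(242, -17), (243, -21), (244, -18), (328, 17), (329, 18)]
new [(193, -11), (194, -22), (195, -20), (203, -14), (282, -12), (283, -28), (284, -30), (285, -12)]
  shoe 172 [(244, -13), (328, 14), (329, 16), (330, 14), (373, -12)]
  shoe 485 [(242, -12), (243, -18), (244, -17), (328, 14), (329, 17)]
```

View pics/w7.png

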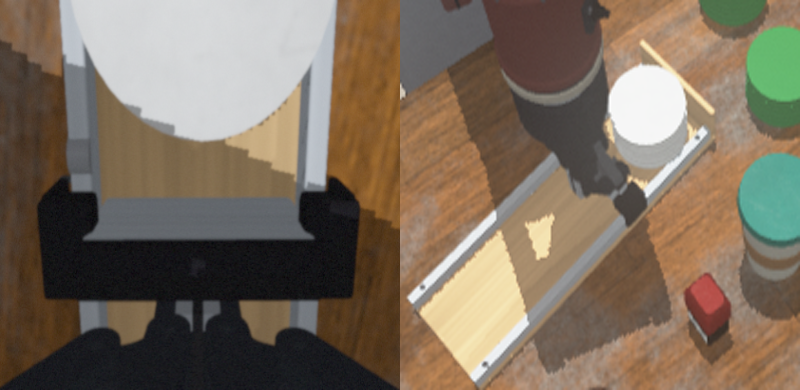

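The stop moves with the fingers. Its cap rows haven't changed, and it is now at about 0.043, climbing the ridge. Nothing else is touched and the lids are still at the wall. I'll keep going in small steps.

Request:
carry_out([
  {"offset": [0.0005,0,0],"twist": 0},
  {"offset": [0.001,0,0],"twist": 0},
])

```text
clock: 16.27
eef_pos: [0.4961, -0.0427, 0.1958]
orientation: [2.012, 2.409, -0.003]
contact_force: [0.4, -9.5, -3.1]
grip_width: -0.0
gripper_force: 4.6
```

Request:
carry_out([
  {"offset": [0.0005,0,0],"twist": 0},
  {"offset": [0.001,0,0],"twist": 0},
])

```text
clock: 16.52
eef_pos: [0.4958, -0.0412, 0.1957]
orientation: [2.013, 2.41, -0.002]
contact_force: [-0.1, -6.4, -1.9]
grip_width: 0.001
gripper_force: 3.4
```

```bash
python3 st.py
```

```text
16.52 TCP tray [0.0275 0.0004 0.1957] F along -6.3 F [-0.12 -6.42 -1.9 ]
```

Request:
carry_out([
  {"offset": [0.0005,0,0],"twist": 0},
  {"offset": [0.0005,0,0],"twist": 0},
])

```text
clock: 16.77
eef_pos: [0.4957, -0.0403, 0.1957]
orientation: [2.013, 2.411, -0.001]
contact_force: [-0.1, -5.5, -3.3]
grip_width: 0.002
gripper_force: 2.6
```

Request:
carry_out([
  {"offset": [0.0005,0,0],"twist": 0},
  {"offset": [0.0005,0,0],"twist": 0},
])

```text
clock: 17.02
eef_pos: [0.4955, -0.0396, 0.1957]
orientation: [2.014, 2.411, -0.001]
contact_force: [-0.8, -4.3, -2.0]
grip_width: -0.001
gripper_force: 2.1
```

```bash
cat > m.py <<'E'
from bench import *
from h import *
t=np.load("t.npy");W=camera_info("wrist");im=capture("wrist")
g=cv2.cvtColor(im,cv2.COLOR_BGR2GRAY).astype(float)
for cc in (172,485):
    d=np.diff(g[:,cc-3:cc+4].mean(1));k=150+np.argsort(-abs(d[150:370]))[:5];print("shoe",cc,[(int(i),round(d[i])) for i in sorted(k)])
    u=(cc,k[np.argmax(d[k])]+.5);print(u,"shoe rear, tray",least_squares(lambda x:proj(W,t2w(t,(x[0],x[1],.055)))-u,[0,0]).x.round(4))
E
python3 m.py; python3 st.py
```

```text
shoe 172 [(164, -19), (165, -11), (243, -12), (329, 16), (330, 12)]
(172, np.float64(329.5)) shoe rear, tray [0.0396 0.0456]
shoe 485 [(242, -13), (243, -20), (244, -18), (328, 17), (329, 14)]
(485, np.float64(328.5)) shoe rear, tray [ 0.04   -0.0453]
17.07 TCP tray [0.0292 0.0004 0.1957] F along -4.09 F [-0.85 -4.31 -1.05]
```

Request:
carry_out([
  {"offset": [0.0005,0,0],"twist": 0},
  {"offset": [0.0005,0,0],"twist": 0},
])

```text
clock: 17.32
eef_pos: [0.4954, -0.0386, 0.1957]
orientation: [-2.014, -2.411, -0.0]
contact_force: [0.4, -2.9, -0.2]
grip_width: -0.0
gripper_force: 1.5
```

Request:
carry_out([
  {"offset": [0.0005,0,0],"twist": 0},
  {"offset": [0.0005,0,0],"twist": 0},
])

```text
clock: 17.58
eef_pos: [0.4953, -0.038, 0.1957]
orientation: [-2.013, -2.411, -0.0]
contact_force: [-0.1, -1.8, -0.7]
grip_width: -0.003
gripper_force: 0.9
```

```bash
python3 m.py; python3 st.py
```

```text
shoe 172 [(169, -15), (243, -13), (245, -10), (328, 14), (329, 14)]
(172, np.float64(328.5)) shoe rear, tray [0.0417 0.0456]
shoe 485 [(243, -16), (244, -20), (245, -15), (328, 13), (329, 12)]
(485, np.float64(328.5)) shoe rear, tray [ 0.0418 -0.0453]
17.62 TCP tray [0.0307 0.0004 0.1957] F along -1.7 F [-0.2  -1.76 -0.38]
```

Request:
carry_out([
  {"offset": [0.0005,0,0],"twist": 0},
  {"offset": [0.001,0,0],"twist": 0},
])

```text
clock: 17.88
eef_pos: [0.4951, -0.0372, 0.1957]
orientation: [-2.014, -2.411, 0.0]
contact_force: [-1.3, -3.0, -0.5]
grip_width: -0.003
gripper_force: 1.3
```

```bash
python3 m.py; python3 st.py
```

```text
shoe 172 [(165, -19), (166, -14), (244, -12), (328, 13), (329, 15)]
(172, np.float64(329.5)) shoe rear, tray [0.0421 0.0456]
shoe 485 [(243, -16), (244, -19), (245, -19), (328, 16), (329, 12)]
(485, np.float64(328.5)) shoe rear, tray [ 0.0425 -0.0453]
17.93 TCP tray [0.0316 0.0004 0.1957] F along -0.54 F [-1.31 -0.79 -1.26]
```

Request:
carry_out([
  {"offset": [0.0005,0,0],"twist": 0},
  {"offset": [0.001,0,0],"twist": 0},
  {"offset": [0.001,0,0],"twist": 0},
])

```text
clock: 18.3
eef_pos: [0.495, -0.0361, 0.1957]
orientation: [-2.014, -2.411, -0.001]
contact_force: [-0.2, -1.3, -0.9]
grip_width: 0.003
gripper_force: 0.3
```

```bash
python3 m.py; python3 st.py
```

```text
shoe 172 [(168, -15), (169, -15), (328, 10), (329, 14), (330, 10)]
(172, np.float64(329.5)) shoe rear, tray [0.0432 0.0455]
shoe 485 [(243, -16), (244, -13), (245, -20), (246, -12), (329, 11)]
(485, np.float64(329.5)) shoe rear, tray [ 0.0434 -0.0455]
18.35 TCP tray [0.0326 0.0003 0.1958] F along -0.39 F [ 0.65 -0.28 -0.78]
```

Request:
carry_out([
  {"offset": [0.0005,0,0],"twist": 0},
  {"offset": [0.001,0,0],"twist": 0},
  {"offset": [0.001,0,0],"twist": 0},
])

```text
clock: 18.73
eef_pos: [0.4949, -0.0352, 0.1958]
orientation: [2.014, 2.411, 0.001]
contact_force: [-0.4, -0.8, 0.0]
grip_width: 0.003
gripper_force: 0.2
```

```bash
python3 m.py; python3 st.py
```

```text
shoe 172 [(171, -14), (242, -9), (243, -9), (328, 16), (329, 14)]
(172, np.float64(328.5)) shoe rear, tray [0.0444 0.0454]
shoe 485 [(243, -12), (244, -21), (245, -14), (246, -17), (328, 13)]
(485, np.float64(328.5)) shoe rear, tray [ 0.0445 -0.0456]
18.77 TCP tray [0.0335 0.0003 0.1958] F along 0.85 F [0.65 0.99 0.25]
```

```bash
cat >> m.py <<'E'
import os
if not os.path.exists("ref.npy"): np.save("ref.npy",g)
r=np.load("ref.npy");o=cv2.imread("pics/w6.png",0).astype(float)
for n,q in(("ref",r),("w6",o)):
    for sl in((slice(300,345),slice(160,205)),(slice(300,345),slice(455,500))):
        print(n,"shift vs hand px",np.round(cv2.phaseCorrelate(np.ascontiguousarray(np.gradient(q,axis=0)[sl]),np.ascontiguousarray(np.gradient(g,axis=0)[sl]))[0],2))
E
python3 m.py
```

```text
shoe 172 [(171, -13), (242, -10), (245, -9), (328, 13), (329, 16)]
(172, np.float64(329.5)) shoe rear, tray [0.0441 0.0455]
shoe 485 [(243, -11), (244, -17), (245, -18), (246, -11), (328, 12)]
(485, np.float64(328.5)) shoe rear, tray [ 0.0445 -0.0456]
ref shift vs hand px [0.5 0.5]
ref shift vs hand px [0.5 0.5]
w6 shift vs hand px [ 0.28 -0.04]
w6 shift vs hand px [0.08 0.15]
```

Request:
carry_out([
  {"offset": [0.0005,0,0],"twist": 0},
  {"offset": [0.001,0,0],"twist": 0},
  {"offset": [0.001,0,0],"twist": 0},
])

```text
clock: 19.2
eef_pos: [0.4947, -0.0343, 0.1958]
orientation: [2.014, 2.411, 0.0]
contact_force: [0.7, -0.6, 0.2]
grip_width: 0.002
gripper_force: 0.4
```

```bash
python3 m.py; python3 st.py
```

```text
shoe 172 [(168, -9), (173, -15), (244, -10), (328, 10), (329, 16)]
(172, np.float64(329.5)) shoe rear, tray [0.045  0.0455]
shoe 485 [(243, -14), (244, -14), (245, -16), (246, -11), (328, 13)]
(485, np.float64(328.5)) shoe rear, tray [ 0.0454 -0.0455]
ref shift vs hand px [0.53 0.73]
ref shift vs hand px [0.65 0.63]
w6 shift vs hand px [ 0.28 -0.26]
w6 shift vs hand px [0.4  0.27]
19.25 TCP tray [0.0345 0.0003 0.1958] F along -0.87 F [ 1.26 -0.65  0.11]
```

The stop is estimated at about 0.0523, against the notch at 0.053, and the force has given way to under 1 N. I'll back off without lifting and check whether it holds there.

Request:
carry_out([
  {"offset": [-0.004,0,0],"twist": 0},
  {"offset": [-0.012,0,0],"twist": 0},
  {"offset": [-0.02,0,0],"twist": 0},
  {"offset": [-0.03,0,0],"twist": 0},
  {"offset": [-0.03,0,0],"twist": 0},
])

```text
clock: 19.88
eef_pos: [0.5002, -0.0648, 0.1958]
orientation: [2.015, 2.41, 0.0]
contact_force: [0.0, 0.1, 0.4]
grip_width: -0.001
gripper_force: 0.0
```

```bash
python3 st.py; python3 - <<'E'
from bench import *
from h import *
t=np.load("t.npy");W=camera_info("wrist");im=capture("wrist");cv2.imwrite("pics/w8.png",im)
g=cv2.cvtColor(im,cv2.COLOR_BGR2GRAY).astype(float)
tr=lambda u,z:least_squares(lambda x:proj(W,t2w(t,(x[0],x[1],z)))-u,[0.05,0]).x.round(4)
for x in(.04,.046,.053,.06,.066): print(x,proj(W,t2w(t,(x,.0,.055))).round(1))
for lo,hi in((260,300),(350,390)):
    d=np.diff(g[:,lo:hi].mean(1));k=np.argsort(-abs(d))[:10]
    print(lo,[(int(i),round(d[i]),tr(((lo+hi)/2,i+.5),.055)[0]) for i in sorted(k)])
for cc in(185,475):
    d=np.diff(g[:,cc-4:cc+4].mean(1));k=np.argsort(-abs(d))[:8];print(cc,[(int(i),round(d[i]),tr((cc,i+.5),.055)) for i in sorted(k)])
c=outline_of("wrist","stop_back");print([(d["rect"],round(d["p"],2)) for d in c[:2]])
c=outline_of("wrist","lids_center");print([(d["rect"],round(d["p"],2)) for d in c[:2]])
if c: x,y,ww,h=c[0]["rect"];print("lids rear at z.051",tr((x+ww/2,y+h),.051))
E
```

```text
19.88 TCP tray [0.0035 0.0003 0.1958] F along 0.05 F [0.01 0.05 0.37]
0.04 [328.4 243.2]
0.046 [328.4 221.7]
0.053 [328.4 195.9]
0.06 [328.5 169.3]
0.066 [328.5 145.7]
260 [(124, -10, np.float64(0.0712)), (169, -12, np.float64(0.0599)), (170, -13, np.float64(0.0597)), (173, -12, np.float64(0.0589)), (174, -30, np.float64(0.0586)), (175, -30, np.float64(0.0584)), (176, -9, np.float64(0.0581)), (225, 21, np.float64(0.045)), (226, 37, np.float64(0.0447)), (227, 27, np.float64(0.0444))]
350 [(127, -11, np.float64(0.0705)), (168, -12, np.float64(0.0602)), (169, -26, np.float64(0.0599)), (170, -18, np.float64(0.0597)), (173, -16, np.float64(0.0589)), (174, -39, np.float64(0.0586)), (175, -26, np.float64(0.0584)), (225, 26, np.float64(0.045)), (226, 33, np.float64(0.0447)), (227, 21, np.float64(0.0444))]
185 [(128, -19, array([0.0703, 0.0366])), (148, -14, array([0.0653, 0.0371])), (149, -23, array([0.065 , 0.0371])), (150, -19, array([0.0648, 0.0371])), (236, 14, array([0.0419, 0.0392])), (237, 14, array([0.0416, 0.0392])), (420, 14, array([-0.0169,  0.0445])), (438, -13, array([-0.0235,  0.0451]))]
475 [(147, -25, array([ 0.0655, -0.0379])), (148, -22, array([ 0.0653, -0.0379])), (149, -13, array([ 0.065 , -0.0379])), (235, 26, array([ 0.0422, -0.04  ])), (236, 28, array([ 0.0419, -0.0401])), (237, 14, array([ 0.0416, -0.0401])), (248, -14, array([ 0.0385, -0.0404])), (249, -17, array([ 0.0382, -0.0404]))]
[([150.9, 147.2, 357.3, 94.9], 0.6)]
[([182.3, 0.0, 297.5, 129.9], 0.89)]
lids rear at z.051 [ 0.07   -0.0007]
```

The stop held where it was left. Cap edges put its centre at about 0.0516–0.052, roughly 1 mm short of the notch, with the lids' rear at 0.070 as intended. Force onset, taken as 14 mm before the notch, gives the same result. I'll nudge it less than 1 mm more.

Request:
carry_out([
  {"offset": [0.01,0,0],"twist": 0},
  {"offset": [0.02,0,0],"twist": 0},
  {"offset": [0.027,0,0],"twist": 0},
  {"offset": [0.029,0,0],"twist": 0},
  {"offset": [0.03,0,0],"twist": 0},
  {"offset": [0.0305,0,0],"twist": 0},
  {"offset": [0.0305,0,0],"twist": 0},
])

```text
clock: 20.9
eef_pos: [0.4946, -0.034, 0.1957]
orientation: [2.014, 2.411, -0.0]
contact_force: [0.2, 0.3, -0.4]
grip_width: 0.004
gripper_force: 0.3
```

```bash
python3 st.py
```

```text
20.9 TCP tray [0.0348 0.0004 0.1957] F along 0.25 F [ 0.24  0.3  -0.41]
```

Request:
carry_out([
  {"offset": [0.0003,0,0],"twist": 0},
  {"offset": [0.0006,0,0],"twist": 0},
  {"offset": [0.0006,0,0],"twist": 0},
])

```text
clock: 21.28
eef_pos: [0.4944, -0.0333, 0.1957]
orientation: [-2.014, -2.411, 0.0]
contact_force: [-1.2, -1.2, 0.3]
grip_width: 0.001
gripper_force: 0.5
```

```bash
python3 st.py
```

```text
21.27 TCP tray [0.0355 0.0004 0.1957] F along -0.97 F [-1.19 -1.2   0.33]
```

Request:
carry_out([
  {"offset": [-0.004,0,0],"twist": 0},
  {"offset": [-0.012,0,0],"twist": 0},
  {"offset": [-0.02,0,0],"twist": 0},
  {"offset": [-0.03,0,0],"twist": 0},
  {"offset": [-0.03,0,0],"twist": 0},
])

```text
clock: 21.9
eef_pos: [0.5, -0.0637, 0.1958]
orientation: [2.015, 2.41, 0.0]
contact_force: [1.2, 1.2, 0.2]
grip_width: 0.0
gripper_force: 0.0
```

```bash
python3 st.py; python3 - <<'E'
from bench import *
from h import *
t=np.load("t.npy");W=camera_info("wrist");im=capture("wrist")
g=cv2.cvtColor(im,cv2.COLOR_BGR2GRAY).astype(float)
tr=lambda u,z:least_squares(lambda x:proj(W,t2w(t,(x[0],x[1],z)))-u,[0.05,0]).x.round(4)
for lo,hi in((260,300),(350,390)):
    d=np.diff(g[:,lo:hi].mean(1));k=np.argsort(-abs(d))[:8]
    print(lo,[(int(i),round(d[i]),tr(((lo+hi)/2,i+.5),.055)[0]) for i in sorted(k)])
E
```

```text
21.9 TCP tray [0.0046 0.0003 0.1958] F along 0.95 F [1.23 1.19 0.21]
260 [(168, -10, np.float64(0.0613)), (173, -10, np.float64(0.06)), (174, -24, np.float64(0.0598)), (175, -32, np.float64(0.0595)), (176, -16, np.float64(0.0592)), (225, 17, np.float64(0.0461)), (226, 36, np.float64(0.0458)), (227, 30, np.float64(0.0455))]
350 [(169, -22, np.float64(0.061)), (170, -20, np.float64(0.0608)), (173, -15, np.float64(0.06)), (174, -33, np.float64(0.0597)), (175, -30, np.float64(0.0595)), (225, 19, np.float64(0.0461)), (226, 36, np.float64(0.0458)), (227, 26, np.float64(0.0455))]
```

The stop's centre is now at 0.0527, against the notch at 0.053, so it is seated. I'll lift clear.

Request:
carry_out([
  {"offset": [-0.015,0,-0.01],"twist": 0},
  {"offset": [-0.03,0,-0.04],"twist": 0},
  {"offset": [-0.04,0,-0.08],"twist": 0},
  {"offset": [-0.05,0,-0.12],"twist": 0},
  {"offset": [-0.07,0,-0.15],"twist": 0},
  {"offset": [-0.09,0,-0.16],"twist": 0},
  {"offset": [-0.09,0,-0.16],"twist": 0},
])

```text
clock: 22.82
eef_pos: [0.516, -0.1529, 0.3561]
orientation: [2.015, 2.408, 0.0]
contact_force: [-0.4, -0.1, -0.3]
grip_width: 0.003
gripper_force: 0.0
```

```bash
python3 st.py; python3 - <<'E'
from bench import *
from h import *
t=np.load("t.npy");S=camera_info("side");W=camera_info("wrist")
capture("side");capture("wrist")
for c,i in(("side",S),("wrist",W)):
    for q,z in(("lids_center",.0285),("stop_back",.03),("notch",.022)):
        print(c,q,[(w2t(t,np.r_[least_squares(lambda x:proj(i,np.r_[x,z])-d["position"],[.5,0]).x,z]).round(3)[:2].tolist(),round(d["p"],2)) for d in place_of(c,q)[:2]])
for q in("cup_center","stamp_center","press_center"):print(q,[np.round(d["position"]) for d in place_of("side",q)[:1]])
E
```

```text
22.82 TCP tray [-0.086   0.0004  0.3561] F along -0.01 F [-0.37 -0.07 -0.34]
side lids_center [([0.33, -0.117], 0.97), ([0.264, 0.04], 0.72)]
side stop_back [([0.048, -0.001], 0.79), ([0.112, 0.003], 0.41)]
side notch [([0.059, 0.049], 0.93)]
wrist lids_center []
wrist stop_back [([0.047, -0.003], 0.69)]
wrist notch [([0.052, 0.044], 0.83)]
cup_center [array([347., 254.])]
stamp_center [array([309., 290.])]
press_center [array([252., 343.])]
```

```bash
python3 -c "
from bench import *
print(sign_off())"
```

```text
the job is handed in; nothing more can be done
None
```

I pushed the white lids against the end wall, then pushed the stop into its notch (by camera, within about 1 mm), leaving the lids unsqueezed and the stamp, tamper and cup in place; the arm is clear and the job was handed in at about 23 s.

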